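# Wedge a battery tight in its assembly fixture

### The arm

A 6-joint arm with a two-finger parallel gripper is mounted at the origin on the work surface. World frame = base frame: x ahead of the robot, y to its left, z up, the work surface at z = 0. Lengths are in mm, angles in rad, forces in N, time in s.
With the tool pointing down it reaches from about 350 to 875 mm from the base axis. Payload 4.2 kg.
Tool frame: the origin (TCP) lies midway between the tips of the shut fingers; the grasp point (between the pads) lies 19 mm behind it; z points along the fingers, y is the line along which they close (so a half turn about z gives the same grasp; the last joint's range is limited). The gripper opens to 85 mm and grips with 20 to 120 N. Pads are 22 mm wide; open, the fingers measure 114 mm over their backs; the gripper's body (76 mm by 85 mm) begins 54 mm behind the grasp point. The pads swing forward as they close: fully open they stand 13 mm farther back than shut.
Start: joints at [-0.971, 0.385, 0.008, 0, -1.194, -0.259], TCP at [208.915, -589.028, 231.312] pointing down, gripper open.
Joint ranges: [-3.14, 3.14], [-1.21, 2.06], [-1.07, 1.41], [-3.16, 2.05], [-2.99, -0.16], [-3.1, 3.1]. Speed limits (rad/s): [2.79, 2.79, 3.14, 3.14, 3.14, 3.14].

### API

Orientations are given as a unit quaternion [x, y, z, w].
In Python, from bench import read_state, get_image, job_done gives the robot as it stands.
- The arm moves only by the tool servo_tool, never from a script. Its arguments are lists of equal length, an entry for each row: "rotation": the turn, a rotation vector about the world's x, y, z scaled (see below), a list of three; "slide": the shift along the world's x, y, z scaled (see below), a list of three; "grip": the opening, from -1 (shut) to 1 (fully open). In form: {"rotation": [[rx, ry, rz], ...], "slide": [[tx, ty, tz], ...], "grip": [grip, ...]}. A call has 1 to 8 rows; each row is the pose to reach, as a shift and turn from the pose commanded when the call began, turning the shorter way round; what a row does not reach only later rows make up. The controller multiplies each number of a shift by 0.2 m and each number of a turn by 360 degrees. A row lasts 1/8 s, in which the tool goes at most 62.5 mm and 10.7 degrees, less where a joint would pass 70% of its speed; a pose out of reach is approached as far as the arm can. A call with a number of a shift or a turn outside -1 to 1 is refused whole. A call with a gripper value outside its range is refused whole. The fingers move at their own pace and stop on an object; the grip force is fixed at half the most. Time passes only in rows, so rows that repeat a pose let the fingers close. It gives the time, the measured TCP pose, the force, the opening and the grip force at its end, in the units of the state.
- read_state(): the state, without advancing time (a new reading comes with each control period).
- get_image(name): name is "scene" or "top" or "wrist"; returns a dict with "image" (384x512x3 uint8, red, green, blue), "depth" (384x512 float32, mm along the optical axis (not along the pixel's ray), 0 where there is no reading), "camera_matrix" (3x3 intrinsics, pixels), "rvec" (rotation vector, rad) and "tvec" (3), from world to camera coordinates, as OpenCV has them; the wrist camera has in their place "hand_eye" (4x4, takes a point from camera to tool coordinates, whose origin is the TCP and whose axes are the flange's). Camera axes: x right, y down, z forward; pixel columns grow to the right and rows downward; lengths in mm; the calibration is good to about 2 mm. A picture is of the moment at which its call begins: read the wrist's pose just before it.
- job_done(): hands the job in; it is judged then, once.
The state is a dict: "clock": time; "joints": joint angles; "joint_vel": joint speeds; "joint_efforts": joint torques, N m; "position": TCP position; "ee_rot": TCP orientation; "contact_force": force on the tool from outside, world axes, zero at the start; "wrist_torque": the same for the moment, N m; "gripper_width": finger opening in mm; "grasp_force": force on a finger pad.
Only numpy, scipy, OpenCV 4.12 (cv2) and the standard library are available. Lean on these libraries where they do the work, as an engineer would, in place of code of your own. Each camera call takes 0.05 s, during which the arm holds its last target. There are 200 camera calls.

### The job

The black battery on the blue bench fixture still has play. Take the beech wedge with the red top out of the rack, put it point down into the middle of the tapered gap between the two sloped jaws, and press it down so that the wedge itself drives the battery carriage up against its end stop and everything is locked tight, then let go. Leave the slim grey wedge in the rack.

Things in the scene. Friction and masses are not known exactly. Their poses are not given: they have to be found in the camera images.
- wedge_center (a point): Beech wedge with red top, upright, tip down in a rack, 125 mm tall. Point: its centre, 62.5 from tip and top. z up, x thickness, y width (44). Thickness 8 at tip, growing evenly (10 deg each face) to 38 at 85 above the tip; the top 40 is a straight 38 x 44 head to grip. Symmetric. About 0.11 kg. Its tip starts 10 above the bench, in a pocket 42 deep with 1 mm play: draw it straight up.
- slim_center (a point): Bystander: slim grey plastic wedge, no red top, 115 mm tall, 44 wide, up to 24 thick; point: its centre, half-way up. It stands in the other pocket of the same fixed plywood rack (52 high, 190 x 64); the pockets lie 92 apart along the wedges' x. Either wedge may be in either pocket.
- fixture: Fixed bench fixture. Origin: on the bench under mid-gap when tight; z up, y along the gap, x across it: blue fixed jaw at +x, carriage's aluminium jaw at -x. Jaws 64 mm long, tops 100 high, sloped 10 deg like the wedge. Tight: gap 34 wide at the top, wedge tip 25 above the bench. Loose: gap narrower by the play, its middle half the play towards +x. All below 105 high.
- carriage (a joint): Slide of the carriage with black battery and aluminium jaw, in m: 0 nearest the blue jaw, 0.008 home against the blue end stop at its -x end. Play = 0.008 minus this; starts at 0 to 0.005. About 2 N friction, stays where left. Pressing the wedge down with some 4 to 13 N slides it home; then the wedge stops hard (press to about 20 N) and stays by friction.
There are look-alikes about, which are no part of the job. Of the things shaped like the part that bears wedge_center, the wooden one is meant.

How it is judged:
By the outcome, as a careful person would: the job done as asked, in the order asked, and still so for the second after the job is handed in, with the robot touching nothing.
It also fails if it takes over 42 s, if anything falls off the work surface, if the arm or the gripper's body presses on something with over 40 N, if the wrist force passes 120 N, or if a joint passes its speed limit or range.

## Working session

There is one attempt and no reset: what is moved stays moved. The work goes in short steps, Python scripts to look and compute and a tool call to move; the robot and the scene stay as the last step left them, time stands still between calls to the robot, and variables do not carry over. Pictures are saved under pics/ and viewed, at most 10 in all, crops included, and the job is handed in when it is done.

Besides the shell and the picture viewer there is one more tool, called in YAML: its name, and indented under it one key for each argument. servo_tool: Moves the arm, as the interface text tells. Shifts and turns lie within -1 to 1; 1 stands for 0.2 m of shift or 360 degrees of turn. Its arguments: {"type":"object","properties":{"rotation":{"type":"array","items":{"type":"array","items":{"type":"number","minimum":-1,"maximum":1}}},"slide":{"type":"array","items":{"type":"array","items":{"type":"number","minimum":-1,"maximum":1}}},"grip":{"type":"array","items":{"type":"number"}}},"required":["rotation","slide","grip"]}

```bash
mkdir -p pics
cat > h.py <<'E'
import numpy as np, cv2
from bench import read_state,get_image,job_done
from scipy.spatial.transform import Rotation as R
def cam(name):
    s=read_state(); d=get_image(name)
    if 'hand_eye' in d:
        T=np.eye(4);T[:3,:3]=R.from_quat(s['ee_rot']).as_matrix();T[:3,3]=s['position']
        C=T@np.array(d['hand_eye'])
    else:
        M=np.eye(4);M[:3,:3]=cv2.Rodrigues(np.array(d['rvec'],float))[0];M[:3,3]=np.ravel(d['tvec']);C=np.linalg.inv(M)
    d['C']=C; return d
def cloud(d):
    K=np.array(d['camera_matrix']);z=d['depth'];v,u=np.mgrid[:z.shape[0],:z.shape[1]]
    P=np.stack([(u-K[0,2])/K[0,0]*z,(v-K[1,2])/K[1,1]*z,z],-1)
    P=P@d['C'][:3,:3].T+d['C'][:3,3]; P[z==0]=np.nan; return P
def ray(d,u,v,h):
    K=np.array(d['camera_matrix']);r=d['C'][:3,:3]@np.array([(u-K[0,2])/K[0,0],(v-K[1,2])/K[1,1],1]);o=d['C'][:3,3]
    return o+r*(h-o[2])/r[2]
def save(n,im): cv2.imwrite('pics/'+n+'.png',im[...,::-1])
E
python3 - <<'E'
from h import *
print(read_state())
for n in('scene','top'):
    d=cam(n);save(n+'0',d['image']);print(n,d['C'].round(3).tolist(),d['camera_matrix'])
E
```

```text
{'clock': 0.0, 'joints': array([-9.71399993e-01,  3.85559077e-01,  6.63896780e-03, -5.03611645e-04,
       -1.19396714e+00, -2.58642230e-01]), 'joint_vel': array([-0.00081254,  0.00070757, -0.00060932, -0.00050694, -0.00010388,
        0.00063914]), 'joint_efforts': array([ 1.55040085e-03, -3.92290378e+01,  1.88398844e+01,  4.18625504e+00,
       -4.73351523e-03,  4.24744783e-06]), 'position': array([ 208.73078607, -588.51030375,  230.22449952]), 'ee_rot': array([-1.69462298e-01,  9.85536089e-01,  1.04806994e-03, -2.22058343e-04]), 'contact_force': array([-0.46182181,  0.31366545,  1.02005794]), 'wrist_torque': array([-0.0168583 ,  0.03927066,  0.05172779]), 'grasp_force': 0.0, 'gripper_width': 85.54088792365113}
scene [[0.645, 0.641, -0.416, 998.758], [0.764, -0.553, 0.333, -243.227], [-0.016, -0.533, -0.846, 981.083], [0.0, 0.0, 0.0, 1.0]] [[471.07018714   0.         252.36764918]
 [  0.         471.07018714 189.35025114]
 [  0.           0.           1.        ]]
top [[0.012, -0.998, 0.066, 472.027], [-1.0, -0.013, -0.015, 145.379], [0.015, -0.066, -0.998, 906.778], [0.0, 0.0, 0.0, 1.0]] [[405.77361448   0.         251.45791379]
 [  0.         405.77361448 190.65012549]
 [  0.           0.           1.        ]]
```

View pics/scene0.png

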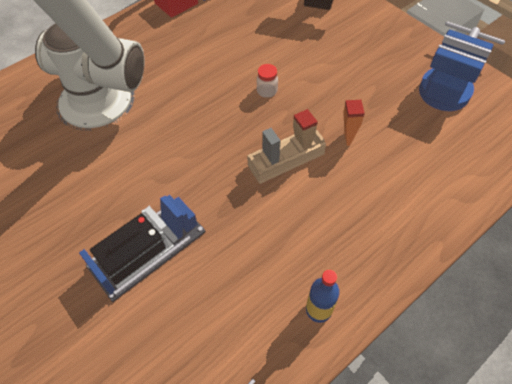

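View pics/top0.png

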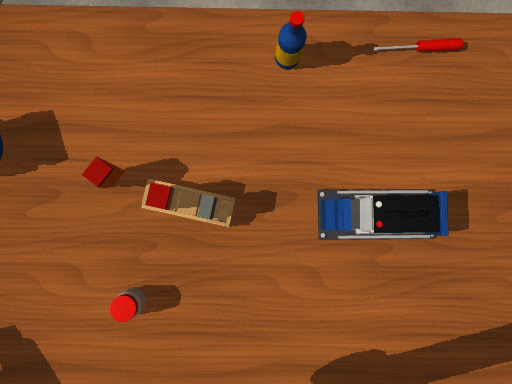

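The top view shows two red-topped blocks. One is in the rack at (158,196), scene (306,122). The other stands free at (98,172), scene (354,115), with an orange body. The rack one fits because it is in the rack and beech-coloured. The fixture is at top (382,214), with its blue jaw to the left and its carriage to the right. I'll confirm with a crop and measure.

Run:
```python
from h import *
d=cam('scene');im=d['image']
a=cv2.resize(im[90:185,235:375],None,fx=4,fy=4,interpolation=cv2.INTER_CUBIC)
t=cam('top');b=cv2.resize(t['image'][165:255,310:455],(560,348),interpolation=cv2.INTER_CUBIC)
b=b[:220+128];
save('crop',np.vstack([a[:, :560],b])[:720]);
x=np.vstack([a,b]);save('crop',cv2.resize(x,(560,600)) )
P=cloud(t);hsv=cv2.cvtColor(t['image'],cv2.COLOR_RGB2HSV).astype(int)
print('invalid',np.isnan(P[...,0]).mean())
red=((hsv[...,0]<6)|(hsv[...,0]>174))&(hsv[...,1]>180)&(hsv[...,2]>90)
def rect(m,box,name):
    u0,v0,u1,v1=box;k=np.zeros(m.shape,bool);k[v0:v1,u0:u1]=m[v0:v1,u0:u1]
    q=P[k];q=q[~np.isnan(q[:,0])]
    r=cv2.minAreaRect(q[:,:2].astype(np.float32));print(name,len(q),'rect',np.round(r[0],1),np.round(r[1],1),round(r[2],1),'z',np.nanpercentile(q[:,2],[5,50,95]).round(1),'mean',q.mean(0).round(1))
rect(red,(140,175,180,215),'wedge')
rect((P[...,2]>115),(140,175,180,215),'wedge z>115')
rect((P[...,2]>40),(135,170,245,235),'rack')
rect((P[...,2]>95)&(P[...,2]<125),(190,180,225,225),'slim')
f=P[185:245,312:455]
rect(P[...,2]>8,(312,180,455,245),'fix all')
rect((P[...,2]>8)&(hsv[...,0]>100)&(hsv[...,0]<130)&(hsv[...,1]>120),(312,180,362,245),'bluejaw')
rect((P[...,2]>90),(312,180,362,245),'bluejaw>90')
rect((P[...,2]>90)&(hsv[...,1]<60)&(hsv[...,2]>120),(352,180,378,245),'alu>90')
for v in (205,214,224): print(v,[(u,*P[v,u].round(0).astype(int)) for u in range(316,450,3)if not np.isnan(P[v,u,0])])
```

```text
invalid 0.003875732421875
wedge 472 rect [511.7 311.8] [39.  44.2] 77.3 z [133.9 136.1 138.5] mean [511.5 311.9 136.1]
wedge z>115 527 rect [511.8 311.5] [39.2 44.5] 78.0 z [127.6 135.9 138.3] mean [511.5 310.1 135.1]
rack 2432 rect [502.6 266.6] [189.9  64. ] 78.2 z [ 43.4  50.8 136.8] mean [502.4 267.5  77.6]
slim 105 rect [493.4 221.6] [24.2 43.4] 78.4 z [101.3 124.  124.9] mean [491.6 218.3 120.5]
fix all 6317 rect [ 483.7 -143.1] [109.9 255.3] 1.3 z [ 12.3  87.5 100.6] mean [ 482.9 -137.7   66.2]
bluejaw 936 rect [480.8 -51.6] [68.5 61.7] 1.0 z [ 26.1  76.8 101.1] mean [481.5 -40.1  74.6]
bluejaw>90 389 rect [482.2 -52. ] [62.4 24.6] 0.7 z [ 90.4  98.1 102.1] mean [482.7 -52.6  96.5]
alu>90 345 rect [ 482.8 -102.5] [30.7 72.3] 82.5 z [ 91.2  98.7 102.2] mean [482.6 -99.5  97.9]
205 [(316, np.int64(501), np.int64(-12), np.int64(3)), (319, np.int64(501), np.int64(-17), np.int64(13)), (322, np.int64(501), np.int64(-21), np.int64(27)), (325, np.int64(500), np.int64(-21), np.int64(61)), (328, np.int64(500), np.int64(-28), np.int64(60)), (331, np.int64(500), np.int64(-34), np.int64(61
[... 5940 characters left out ...]
t64(-186), np.int64(89)), (412, np.int64(463), np.int64(-192), np.int64(89)), (415, np.int64(463), np.int64(-197), np.int64(92)), (418, np.int64(463), np.int64(-203), np.int64(91)), (421, np.int64(463), np.int64(-210), np.int64(89)), (424, np.int64(463), np.int64(-216), np.int64(90)), (427, np.int64(463), np.int64(-222), np.int64(91)), (430, np.int64(463), np.int64(-229), np.int64(88)), (433, np.int64(463), np.int64(-235), np.int64(89)), (436, np.int64(463), np.int64(-241), np.int64(89)), (439, np.int64(463), np.int64(-252), np.int64(78)), (442, np.int64(463), np.int64(-255), np.int64(86)), (445, np.int64(463), np.int64(-260), np.int64(88)), (448, np.int64(463), np.int64(-310), np.int64(0))]
```

View pics/crop.png

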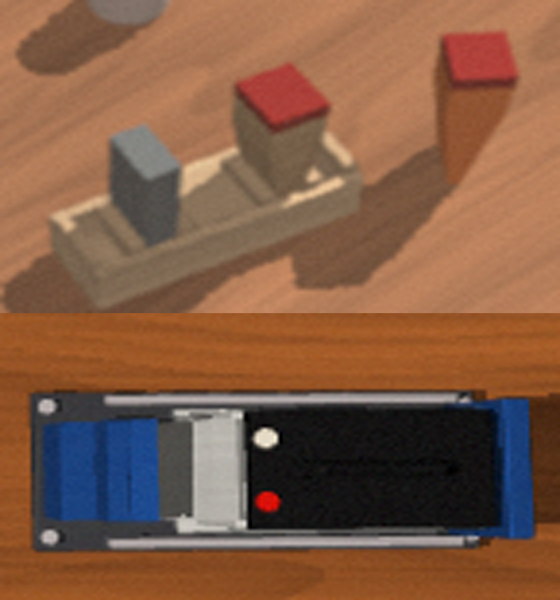

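Confirmed: the rack wedge at top (158,196) is beech with a red top, and the orange free-standing one is the look-alike. I'll go via the fixture so I can look at it from close by.

servo_tool:
  rotation:
    - [0,0,0.02]
    - [0,0,0.04]
    - [0,0,0.066]
    - [0,0,0.066]
  slide:
    - [0.15,0.25,0.05]
    - [0.3,0.5,0.1]
    - [0.45,0.85,0.15]
    - [0.45,0.85,0.15]
  grip: [1,1,1,1]

```text
clock: 0.7
position: [299.9, -416.6, 262.3]
ee_rot: [-0.371, 0.929, -0.001, 0.001]
contact_force: [0.3, -0.3, -0.3]
gripper_width: 85.4
grasp_force: 0.0
```

servo_tool:
  rotation:
    - [0,0,0.02]
    - [0,0,0.04]
    - [0,0,0.066]
    - [0,0,0.066]
  slide:
    - [0.15,0.25,0.05]
    - [0.3,0.5,0.1]
    - [0.45,0.85,0.15]
    - [0.45,0.85,0.15]
  grip: [1,1,1,1]

```text
clock: 1.2
position: [390.1, -247.1, 291.9]
ee_rot: [-0.554, 0.833, -0.0, 0.0]
contact_force: [-0.1, -0.7, 0.4]
gripper_width: 85.4
grasp_force: 0.0
```

servo_tool:
  rotation:
    - [0,0,0.02]
    - [0,0,0.04]
    - [0,0,0.066]
    - [0,0,0.066]
    - [0,0,0.066]
  slide:
    - [0.15,0.25,0]
    - [0.3,0.5,0]
    - [0.45,0.85,0]
    - [0.45,0.85,0]
    - [0.45,0.85,0]
  grip: [1,1,1,1,1]

```text
clock: 1.82
position: [479.0, -79.2, 290.8]
ee_rot: [0.712, -0.702, -0.0, 0.001]
contact_force: [-0.3, -0.7, -0.7]
gripper_width: 85.4
grasp_force: 0.0
```

```bash
cat >> h.py <<'E'
def yaw(s):
    y=R.from_quat(s['ee_rot']).as_matrix(); return np.degrees(np.arctan2(y[1,1],y[0,1])),y[:,2]
def st():
    s=read_state();print('t',round(s['clock'],2),s['position'].round(1),'yaw',yaw(s)[0].round(2),'z',yaw(s)[1].round(4),'F',s['contact_force'].round(1),'w',round(s['gripper_width'],1),'g',round(s['grasp_force'],1),'j',s['joints'].round(2));return s
E
python3 - <<'E'
from h import *
st();d=cam('wrist');save('w1',d['image']);print(d['hand_eye'].round(2))
P=cloud(d);
np.savez('w1.npz',P=P,im=d['image'])
E
```

```text
t 1.82 [479.  -79.2 290.8] yaw -179.25 z [-1.4e-03 -4.0e-04 -1.0e+00] F [-0.3 -0.7 -0.7] w 85.4 g 0.0 j [ 0.17  0.1  -0.22  0.   -1.25 -0.16]
[[  -0.     -0.96   -0.29   75.97]
 [   1.     -0.      0.     -1.22]
 [  -0.     -0.29    0.96 -142.3 ]
 [   0.      0.      0.      1.  ]]
```

View pics/w1.png

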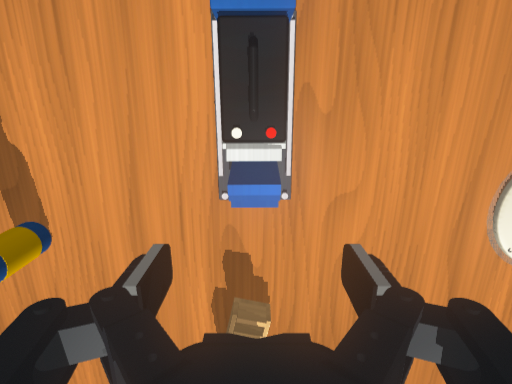

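The wrist view shows the fixture: carriage up to row 145, aluminium jaw top at (254,155), the blue jaw at (255,172) and below, gap between them. Measuring it with depth.

Run:
```python
from h import *
f=np.load('w1.npz');P=f['P'];im=f['im'];hsv=cv2.cvtColor(im,cv2.COLOR_RGB2HSV).astype(int)
def rect(m,box,n):
    u0,v0,u1,v1=box;k=np.zeros(m.shape,bool);k[v0:v1,u0:u1]=m[v0:v1,u0:u1];q=P[k]
    r=cv2.minAreaRect(q[:,:2].astype(np.float32));print(n,len(q),np.round(r[0],1),np.round(r[1],1),round(r[2],2),'ylim',np.percentile(q[:,1],[1,99]).round(1),'xlim',np.percentile(q[:,0],[1,99]).round(1),'z',np.median(q[:,2]).round(1))
z=P[...,2]
blue=(hsv[...,0]>100)&(hsv[...,0]<130)&(hsv[...,1]>120)
rect(blue&(abs(z-100)<4),(220,155,290,215),'blue')
rect(~blue&(abs(z-100)<4)&(hsv[...,1]<70)&(hsv[...,2]>100),(222,146,286,166),'alu')
rect(blue,(220,155,290,215),'blueall')
rect(z>8,(200,0,310,215),'all')
for u in(240,256,272):print([(v,*P[v,u].round(1),*im[v,u]) for v in range(140,186,2)] if u==256 else '')
```

```text
blue 632 [482.5 -57.3] [62.8 14.7] 0.98 ylim [-64.7 -50.1] xlim [451.4 513.6] z 98.5
alu 700 [483.4 -99.1] [63.8 14. ] 0.68 ylim [-106.2  -92.1] xlim [451.7 514.2] z 98.6
blueall 1161 [482.3 -43.6] [62.8 42. ] 1.22 ylim [nan nan] xlim [nan nan] z nan
all 16166 [ 484.  -143.3] [110.1 253.6] 0.98 ylim [-258.   -23.4] xlim [430.8 537.3] z 87.4

[(140, np.float64(480.8), np.float64(-115.2), np.float64(88.1), np.uint8(60), np.uint8(54), np.uint8(52)), (142, np.float64(480.7), np.float64(-112.6), np.float64(86.4), np.uint8(84), np.uint8(82), np.uint8(78)), (144, np.float64(480.7), np.float64(-111.0), np.float64(92.1), np.uint8(165), np.uint8(163), np.uint8(158)), (146, np.float64(480.7), np.float64(-108.7), np.float64(92.4), np.uint8(164), np.uint8(163), np.uint8(158)), (148, np.float64(480.7), np.float64(-106.4), np.float64(92.8), np.uint8(183), np.uint8(183), np.uint8(178)), (150, np.float64(480.6), np.float64(-105.0), np.float64(98.6), np.uint8(237), np.uint8(238), np.uint8(234)), (152, np.float64(480.6), np.float64(-102.6), np.float64(98.0), np.uint8(237), np.uint8(238), np.uint8(234))
[... 1006 characters left out ...]
), np.float64(62.3), np.uint8(64), np.uint8(74), np.uint8(103)), (174, np.float64(480.2), np.float64(-69.7), np.float64(69.0), np.uint8(64), np.uint8(73), np.uint8(103)), (176, np.float64(480.2), np.float64(-68.6), np.float64(75.2), np.uint8(64), np.uint8(73), np.uint8(102)), (178, np.float64(480.2), np.float64(-67.1), np.float64(79.7), np.uint8(63), np.uint8(71), np.uint8(101)), (180, np.float64(480.2), np.float64(-66.3), np.float64(86.7), np.uint8(65), np.uint8(73), np.uint8(102)), (182, np.float64(480.1), np.float64(-65.2), np.float64(92.3), np.uint8(63), np.uint8(71), np.uint8(102)), (184, np.float64(480.1), np.float64(-64.1), np.float64(97.5), np.uint8(68), np.uint8(93), np.uint8(146))]
```

servo_tool:
  rotation:
    - [0,0,-0.01]
    - [0,0,-0.02]
    - [0,0,-0.034]
    - [0,0,-0.034]
  slide:
    - [0.05,0.3,0]
    - [0.1,0.6,0]
    - [0.15,0.97,0]
    - [0.15,0.97,0]
  grip: [1,1,1,1]

```text
clock: 2.38
position: [509.3, 115.9, 291.0]
ee_rot: [-0.633, 0.774, 0.0, -0.0]
contact_force: [-0.1, 0.5, -0.1]
gripper_width: 85.4
grasp_force: 0.0
```

servo_tool:
  rotation:
    - [0,0,0]
    - [0,0,0]
    - [0,0,0]
    - [0,0,0]
    - [0,0,0]
  slide:
    - [0.0,0.3,0]
    - [0.0,0.6,-0.1]
    - [0.0,0.97,-0.35]
    - [0,0.97,-0.35]
    - [0,0.97,-0.35]
  grip: [1,1,1,1,1]

```text
clock: 3.0
position: [509.0, 308.0, 219.7]
ee_rot: [-0.633, 0.774, -0.0, -0.002]
contact_force: [-0.1, -0.7, 0.0]
gripper_width: 85.4
grasp_force: 0.0
```

Run:
```python
from h import *
s=st()
for n in('wrist','top'):
    d=cam(n);P=cloud(d);hsv=cv2.cvtColor(d['image'],cv2.COLOR_RGB2HSV).astype(int)
    red=((hsv[...,0]<6)|(hsv[...,0]>174))&(hsv[...,1]>150)&(hsv[...,2]>60)&(abs(P[...,2]-134)<12)&(np.hypot(P[...,0]-511,P[...,1]-312)<60)
    q=P[red]
    if len(q)>20:
        r=cv2.minAreaRect(q[:,:2].astype(np.float32));print(n,len(q),np.round(r[0],1),np.round(r[1],1),round(r[2],1),np.median(q[:,2]).round(1))
    save('g_'+n,d['image'])
```

```text
t 3.0 [509.  308.  219.7] yaw 168.53 z [-0.0024 -0.0028 -1.    ] F [-0.1 -0.7  0. ] w 85.4 g 0.0 j [ 0.82  0.34 -0.08  0.   -1.15 -1.02]
wrist 2345 [513.6 311.1] [38.3 43.8] 78.0 135.1
top 356 [510.8 308. ] [31.4 43.9] 78.4 136.0
```

servo_tool:
  rotation:
    - [0,0,0]
    - [0,0,0]
    - [0,0,0]
    - [0,0,0]
    - [0,0,0]
    - [0,0,0]
  slide:
    - [0.018,0.017,-0.05]
    - [0.018,0.017,-0.2]
    - [0.018,0.017,-0.4]
    - [0.018,0.017,-0.55]
    - [0.018,0.017,-0.61]
    - [0.018,0.017,-0.61]
  grip: [1,1,1,1,1,1]

```text
clock: 3.85
position: [512.9, 311.9, 99.3]
ee_rot: [-0.633, 0.774, -0.0, -0.0]
contact_force: [-0.8, -0.1, -0.6]
gripper_width: 85.3
grasp_force: 0.0
```

servo_tool:
  rotation:
    - [0,0,0]
    - [0,0,0]
    - [0,0,0]
    - [0,0,0]
    - [0,0,0]
    - [0,0,0]
  slide:
    - [0,0,0]
    - [0,0,0]
    - [0,0,0]
    - [0,0,0]
    - [0,0,0]
    - [0,0,0]
  grip: [-1,-1,-1,-1,-1,-1]

```text
clock: 4.6
position: [513.1, 312.9, 100.7]
ee_rot: [-0.633, 0.774, -0.0, 0.001]
contact_force: [-1.2, 0.4, 5.7]
gripper_width: 43.4
grasp_force: 61.0
```

```bash
python3 -c "
from h import *
st()"
```

```text
t 4.6 [513.1 312.9 100.7] yaw 168.6 z [ 0.0019  0.0013 -1.    ] F [-1.2  0.4  5.7] w 43.4 g 61.0 j [ 0.82  0.46 -0.22  0.   -0.88 -1.02]
```

servo_tool:
  rotation:
    - [0,0,0]
    - [0,0,0]
    - [0,0,0]
    - [0,0,0]
    - [0,0,0]
    - [0,0,0]
    - [0,0,0]
  slide:
    - [0,0,0.05]
    - [0,0,0.12]
    - [0,0,0.2]
    - [0,0,0.3]
    - [0,0,0.5]
    - [0,0,0.75]
    - [0,0,0.75]
  grip: [-1,-1,-1,-1,-1,-1,-1]

```text
clock: 5.48
position: [514.5, 313.8, 255.6]
ee_rot: [-0.633, 0.774, 0.0, 0.006]
contact_force: [0.4, -0.2, -2.1]
gripper_width: 43.3
grasp_force: 61.2
```

Run:
```python
from h import *
s=st()
d=cam('scene');
save('s2',d['image'])
d=cam('wrist');save('w2',d['image'])
x=np.hstack([cv2.resize(cam('scene')['image'][40:232],None,fx=.78,fy=1.56),cv2.resize(d['image'],(400,300))])
save('lift',x)
```

```text
t 5.47 [514.5 313.8 255.6] yaw 168.59 z [ 0.0091  0.0074 -0.9999] F [ 0.4 -0.2 -2.1] w 43.3 g 61.2 j [ 0.82  0.33 -0.02  0.   -1.21 -1.02]
```

View pics/lift.png

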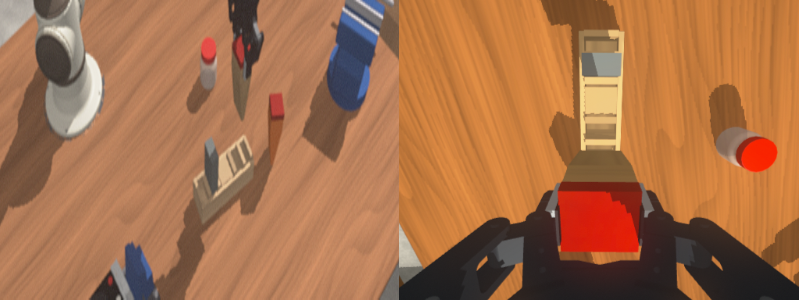

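The wedge is held upright and the slim grey one is still in the rack. Carrying it to the fixture.

servo_tool:
  rotation:
    - [0,0,0.005]
    - [0,0,0.015]
    - [0,0,0.025]
    - [0,0,0.03]
    - [0,0,0.0345]
    - [0,0,0.0345]
  slide:
    - [-0.01,-0.1,0]
    - [-0.03,-0.3,0]
    - [-0.05,-0.55,0]
    - [-0.07,-0.8,0]
    - [-0.08,-0.98,0]
    - [-0.08,-0.98,0]
  grip: [-1,-1,-1,-1,-1,-1]

```text
clock: 6.38
position: [495.3, 114.0, 248.1]
ee_rot: [0.712, -0.702, -0.001, 0.002]
contact_force: [-0.0, 0.1, -1.1]
gripper_width: 43.0
grasp_force: 61.2
```

servo_tool:
  rotation:
    - [0,0,0]
    - [0,0,0]
    - [0,0,0]
    - [0,0,0]
    - [0,0,0]
    - [0,0,0]
    - [0,0,0]
  slide:
    - [-0.01,-0.1,0]
    - [-0.03,-0.3,0]
    - [-0.05,-0.55,0]
    - [-0.07,-0.8,0]
    - [-0.08,-0.97,0]
    - [-0.08,-0.97,0]
    - [-0.08,-0.97,0]
  grip: [-1,-1,-1,-1,-1,-1,-1]

```text
clock: 7.25
position: [480.4, -77.4, 248.9]
ee_rot: [0.713, -0.701, -0.0, 0.0]
contact_force: [0.5, 0.1, -1.5]
gripper_width: 43.1
grasp_force: 61.2
```

Run:
```python
from h import *
s=st();T=R.from_quat(s['ee_rot']).as_matrix()
d=cam('wrist');P=cloud(d);hsv=cv2.cvtColor(d['image'],cv2.COLOR_RGB2HSV).astype(int)
red=((hsv[...,0]<6)|(hsv[...,0]>174))&(hsv[...,1]>150)&(hsv[...,2]>60)&(np.hypot(P[...,0]-s['position'][0],P[...,1]-s['position'][1])<45)
q=P[red];zt=np.median(q[:,2]);q=q[abs(q[:,2]-zt)<6]
r=cv2.minAreaRect(q[:,:2].astype(np.float32));print('top',len(q),np.round(r[0],1),np.round(r[1],1),round(r[2],1),zt,'rel TCP',(np.r_[r[0],zt]-s['position']).round(1))
# tilt: plane fit of top
A=np.c_[q[:,:2]-q[:,:2].mean(0),np.ones(len(q))];print('plane slope',np.linalg.lstsq(A,q[:,2],rcond=None)[0].round(3))
z=P[...,2]
save('w3',d['image'])
for n in('scene',):
    d=cam(n);P=cloud(d);np.savez('s3.npz',P=P,im=d['image']);save('s3',d['image'])
    m=(np.hypot(P[...,0]-s['position'][0],P[...,1]-s['position'][1])<60)&(P[...,2]>140)
    v,u=np.nonzero(m);print(u.min(),u.max(),v.min(),v.max())
    save('s3c',cv2.resize(d['image'][max(v.min()-20,0):v.max()+100,max(u.min()-60,0):u.max()+60],None,fx=3,fy=3)[:600,:800])
```

```text
t 7.25 [480.4 -77.4 248.9] yaw -179.01 z [-9.e-04  0.e+00 -1.e+00] F [ 0.5  0.1 -1.5] w 43.1 g 61.2 j [ 0.17  0.13 -0.29 -0.   -1.15 -0.16]
top 8681 [481.9 -78.8] [45.8 40.2] 0.9 283.0553917630053 rel TCP [ 1.5 -1.3 34.2]
plane slope [-8.00000e-03  2.70000e-02  2.82953e+02]
60 165 0 203
```

View pics/s3c.png

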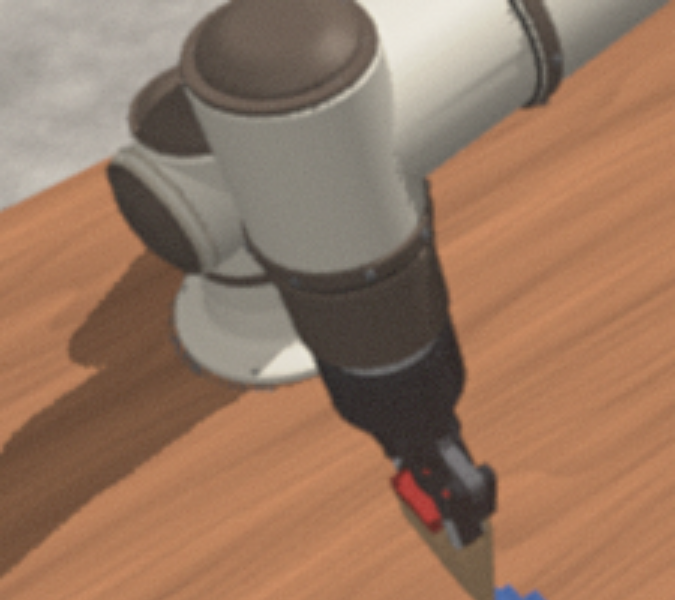

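Run:
```python
from h import *
s=st()
d=cam('wrist');P=cloud(d);p=s['position']
rel=P-p
ok=(abs(rel[...,0]-1.5)<14)&(rel[...,1]<0)&(rel[...,1]>-40)
for lo,hi in((-10,25),(-45,-12),(-80,-45)):
    q=rel[ok&(rel[...,2]>lo)&(rel[...,2]<hi)]
    if len(q)>30:
        c=np.polyfit(q[:,2],q[:,1],1);print(lo,hi,len(q),'y=',c.round(3),'res',np.std(q[:,1]-np.polyval(c,q[:,2])).round(2))
    else: print(lo,hi,len(q))
sc=np.load('s3.npz')['P']-p
m=(abs(sc[...,0])<60)&(abs(sc[...,1])<40)&(sc[...,2]<-25)&(sc[...,2]>-100)
q=sc[m];print(len(q))
if len(q)>20:
  for z in range(-100,-25,8):
    k=q[(q[:,2]>z)&(q[:,2]<=z+8)]
    if len(k)>3:print(z+4,len(k),'x',np.percentile(k[:,0],[2,98]).round(1),'y',np.percentile(k[:,1],[2,50,98]).round(1))
```

```text
t 7.35 [480.6 -76.9 249.1] yaw -178.94 z [-5.e-04  0.e+00 -1.e+00] F [ 0.1 -0.2 -1.8] w 43.3 g 61.3 j [ 0.18  0.13 -0.29 -0.   -1.15 -0.16]
-10 25 1447 y= [-9.0000e-03 -2.0237e+01] res 0.28
-45 -12 404 y= [ -0.176 -21.365] res 0.14
-80 -45 240 y= [ -0.176 -21.353] res 0.13
195
-88 8 x [ 6.8 23.6] y [-6.6 -2.8  1.8]
-80 11 x [-12.2  22.3] y [-7.7 -2.2  2.8]
-72 18 x [-7.2 22.6] y [-9.4 -3.4  4.1]
-64 21 x [ 9.8 22.8] y [-10.4  -0.6   5.8]
-56 23 x [-16.5  22.3] y [-11.8  -2.    7.8]
-48 29 x [ 7.4 22.8] y [-12.9  -2.7   9.1]
-40 31 x [-5.7 22.4] y [-14.9  -3.   11.9]
-32 37 x [ 3.5 22.9] y [-15.6   0.4  12.9]
-24 17 x [20.2 22.6] y [-15.9  -4.6  12.6]
```

The wedge hangs upright, its face slope reading exactly 10°, about 1 mm off in x. Descending into the gap, stopping short of contact.

servo_tool:
  rotation:
    - [0,0,0]
    - [0,0,0]
    - [0,0,0]
    - [0,0,0]
    - [0,0,0]
    - [0,0,0]
    - [0,0,0]
  slide:
    - [0.005,0,-0.05]
    - [0.005,0,-0.15]
    - [0.005,0,-0.3]
    - [0.005,0,-0.42]
    - [0.005,0,-0.51]
    - [0.005,0,-0.55]
    - [0.005,0,-0.55]
  grip: [-1,-1,-1,-1,-1,-1,-1]

```text
clock: 8.28
position: [481.4, -77.4, 138.8]
ee_rot: [0.713, -0.701, -0.0, 0.0]
contact_force: [0.5, 0.0, -0.0]
gripper_width: 43.4
grasp_force: 61.3
```

```bash
cat > fm.py <<'E'
from h import *
s=st()
def m(n):
    d=cam(n);P=cloud(d);save('f_'+n,d['image']);im=d['image'];hsv=cv2.cvtColor(im,cv2.COLOR_RGB2HSV).astype(int)
    blue=(hsv[...,0]>100)&(hsv[...,0]<130)&(hsv[...,1]>120)
    near=(abs(P[...,0]-482)<32)
    a=near&~blue&(hsv[...,1]<70)&(hsv[...,2]>100)&(abs(P[...,2]-99)<5)&(P[...,1]<-85)&(P[...,1]>-125)
    b=near&blue&(abs(P[...,2]-99)<5)&(abs(P[...,1]+55)<15)
    for k,l in((a,'alu'),(b,'blue')):
        if k.sum()>20:print(n,l,k.sum(),'y',np.percentile(P[k][:,1],[1,50,99]).round(1))
    rel=P-s['position'];ok=(abs(rel[...,0]-1.5)<14)&(rel[...,1]<0)&(rel[...,1]>-40)
    for lo,hi in((-10,25),(-40,-16)):
        q=rel[ok&(rel[...,2]>lo)&(rel[...,2]<hi)]
        if n=='wrist' and len(q)>30:
            print(lo,len(q),np.polyfit(q[:,2],q[:,1],1).round(3))
    red=((hsv[...,0]<6)|(hsv[...,0]>174))&(hsv[...,1]>150)&(abs(P[...,0]-482)<40)&(abs(P[...,1]+79)<40)&(P[...,2]>120)
    if red.sum()>20:
        q=P[red];zt=np.median(q[:,2]);q=q[abs(q[:,2]-zt)<6];r=cv2.minAreaRect(q[:,:2].astype(np.float32));print(n,'top',np.round(r[0],1),np.round(r[1],1),round(r[2],1),'z',zt.round(1))
m('wrist')
import sys
for n in sys.argv[1:]:m(n)
E
python3 fm.py
```

```text
t 8.28 [481.4 -77.4 138.8] yaw -178.98 z [-1.1e-03 -3.0e-04 -1.0e+00] F [ 0.5  0.  -0. ] w 43.4 g 61.3 j [ 0.17  0.25 -0.45  0.   -0.87 -0.16]
wrist alu 2100 y [-106.5  -99.4  -92.3]
-10 1443 [-8.000e-03 -2.026e+01]
-40 661 [  0.041 -16.329]
wrist top [482.9 -78.9] [45.7 40.1] 0.8 z 173.1
```

servo_tool:
  rotation:
    - [0,0,0]
    - [0,0,0]
    - [0,0,0]
    - [0,0,0]
    - [0,0,0]
  slide:
    - [0,0.002,-0.01]
    - [0,0.002,-0.02]
    - [0,0.002,-0.03]
    - [0,0.002,-0.04]
    - [0,0,-0.05]
  grip: [-1,-1,-1,-1,-1]

```text
clock: 8.95
position: [482.2, -77.7, 129.8]
ee_rot: [0.713, -0.701, 0.001, -0.0]
contact_force: [-0.6, 0.6, 2.9]
gripper_width: 43.3
grasp_force: 61.6
```

```bash
python3 fm.py
```

```text
t 8.95 [482.2 -77.7 129.8] yaw -178.98 z [ 1.6e-03 -2.0e-04 -1.0e+00] F [-0.6  0.6  2.9] w 43.3 g 61.6 j [ 0.17  0.26 -0.46  0.   -0.85 -0.16]
wrist alu 2300 y [-107.7 -100.8  -93.6]
-10 1435 [-9.0000e-03 -2.0229e+01]
-40 1678 [0.959 5.87 ]
wrist top [483.6 -79. ] [45.7 40.5] 0.9 z 164.1
```

servo_tool:
  rotation:
    - [0,0,0]
    - [0,0,0]
    - [0,0,0]
    - [0,0,0]
    - [0,0,0]
  slide:
    - [0,-0.002,-0.01]
    - [0,-0.004,-0.02]
    - [0,-0.005,-0.03]
    - [0,-0.007,-0.04]
    - [0,-0.009,-0.05]
  grip: [-1,-1,-1,-1,-1]

```text
clock: 9.62
position: [481.5, -79.6, 119.2]
ee_rot: [0.713, -0.701, 0.0, 0.0]
contact_force: [0.7, -1.0, 3.2]
gripper_width: 43.2
grasp_force: 61.6
```

```bash
python3 fm.py
```

```text
t 9.62 [481.5 -79.6 119.2] yaw -179.01 z [-0.e+00 -1.e-04 -1.e+00] F [ 0.7 -1.   3.2] w 43.2 g 61.6 j [ 0.17  0.27 -0.48  0.   -0.82 -0.15]
wrist alu 2553 y [-111.5 -104.8  -97.8]
-10 1448 [-1.0000e-02 -2.0223e+01]
-40 1993 [1.205e+00 1.000e-03]
wrist top [483.1 -81.3] [45.7 39.9] 0.0 z 153.5
```

servo_tool:
  rotation:
    - [0,0,0]
    - [0,0,0]
    - [0,0,0]
  slide:
    - [0,-0.001,-0.005]
    - [0,-0.002,-0.01]
    - [0,-0.003,-0.015]
  grip: [-1,-1,-1]

```text
clock: 10.05
position: [481.5, -80.0, 117.0]
ee_rot: [0.713, -0.701, 0.0, 0.0]
contact_force: [-3.3, 1.0, 12.2]
gripper_width: 43.3
grasp_force: 62.6
```

servo_tool:
  rotation:
    - [0,0,0]
    - [0,0,0]
    - [0,0,0]
  slide:
    - [0,0,-0.004]
    - [0,0,-0.006]
    - [0,0,-0.006]
  grip: [-1,-1,-1]

```text
clock: 10.42
position: [481.6, -80.0, 116.8]
ee_rot: [0.714, -0.7, 0.0, 0.0]
contact_force: [-3.5, 1.5, 15.2]
gripper_width: 43.0
grasp_force: 63.0
```

```bash
python3 fm.py
```

```text
t 10.43 [481.6 -80.  116.8] yaw -178.9 z [ 2.e-04 -6.e-04 -1.e+00] F [-3.5  1.5 15.2] w 43.0 g 63.0 j [ 0.17  0.28 -0.48  0.   -0.81 -0.15]
wrist alu 2575 y [-112.3 -105.4  -98.5]
-10 1433 [-1.0000e-02 -2.0191e+01]
-40 1975 [ 1.208 -3.207]
wrist top [483.2 -81.5] [45.8 39.6] 0.4 z 151.1
```

servo_tool:
  rotation:
    - [0,0,0]
    - [0,0,0]
    - [0,0,0]
  slide:
    - [0,0,-0.005]
    - [0,0,-0.01]
    - [0,0,-0.01]
  grip: [-1,-1,-1]

```text
clock: 10.85
position: [481.7, -80.0, 116.6]
ee_rot: [0.714, -0.7, 0.001, 0.0]
contact_force: [-6.6, 2.7, 25.0]
gripper_width: 43.4
grasp_force: 64.3
```

servo_tool:
  rotation:
    - [0,0,0]
    - [0,0,0]
    - [0,0,0]
    - [0,0,0]
    - [0,0,0]
    - [0,0,0]
    - [0,0,0]
  slide:
    - [0,0,0.005]
    - [0,0,0.007]
    - [0,0,0.007]
    - [0,0,0.007]
    - [0,0,0.007]
    - [0,0,0.007]
    - [0,0,0.007]
  grip: [-1,-1,1,1,1,1,1]

```text
clock: 11.72
position: [481.4, -80.0, 114.3]
ee_rot: [0.713, -0.701, -0.0, 0.0]
contact_force: [-1.1, 0.2, -1.1]
gripper_width: 85.7
grasp_force: 0.0
```

```bash
python3 fm.py
```

```text
t 11.72 [481.4 -80.  114.3] yaw -179.02 z [-4.e-04 -0.e+00 -1.e+00] F [-1.1  0.2 -1.1] w 85.7 g 0.0 j [ 0.17  0.28 -0.48 -0.   -0.81 -0.15]
wrist alu 2717 y [-112.3 -105.4  -98.2]
-10 1415 [-1.200e-02 -2.007e+01]
-40 1326 [  0.898 -13.553]
wrist top [482.9 -81.4] [44.8 40. ] 0.8 z 151.0
```

Released cleanly, with the wedge unmoved. Retreating straight up, then checking.

servo_tool:
  rotation:
    - [0,0,0]
    - [0,0,0]
    - [0,0,0]
    - [0,0,0]
    - [0,0,0]
    - [0,0,0]
  slide:
    - [0,0,0.05]
    - [0,0,0.15]
    - [0,0,0.35]
    - [0,0,0.6]
    - [0,0,0.85]
    - [0,0,0.85]
  grip: [1,1,1,1,1,1]

```text
clock: 12.52
position: [483.7, -80.1, 290.0]
ee_rot: [0.713, -0.701, 0.004, -0.004]
contact_force: [-0.8, -0.4, -0.5]
gripper_width: 85.7
grasp_force: 0.0
```

```bash
python3 fm.py top
python3 - <<'E'
import cv2
im=cv2.imread('pics/f_wrist.png');cv2.imwrite('pics/fin.png',im)
E
```

```text
t 12.53 [483.7 -80.1 290. ] yaw -178.99 z [ 1.130e-02  5.000e-04 -9.999e-01] F [-0.8 -0.4 -0.5] w 85.7 g 0.0 j [ 0.17  0.11 -0.22  0.   -1.23 -0.15]
wrist alu 652 y [-111.9 -105.2  -98.5]
wrist blue 86 y [-64.8 -57.5 -50.5]
wrist top [482.8 -81.6] [44.2 38.2] 1.5 z 151.1
```

View pics/fin.png

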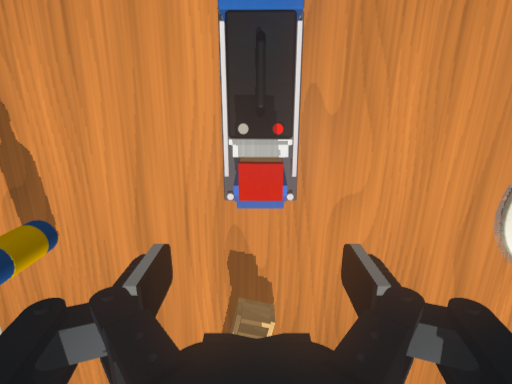

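The wedge sits square in mid-gap at (260,180). The gap measures 34 mm, the wedge top is at about 150 mm, and the battery is against the end stop at row 10. Handing in.

```bash
python3 -c "
from bench import job_done
print(job_done())"
```

```text
the job is handed in; nothing more can be done
None
```

The beech wedge is pressed home at 25 N and released in mid-gap, the battery carriage is against its end stop, the slim grey wedge was left in the rack, and the job was handed in at about 12.6 s.

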